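Clamp the channel bracket and hold the hidden bolt head against the spanner

ROBOT

A 6-joint arm with a two-finger parallel gripper is mounted at the origin on a cart in front of the work surface, level with it; the furniture and walls round the work are solid. World frame = base frame: x ahead of the robot, y to its left, z up, the work surface at z = 0. Lengths are in m, angles in rad, forces in N, time in s.
With the tool pointing down it reaches from about 0.3 to 0.75 m from the base axis. Payload 8.5 kg.
Tool frame: the origin (TCP) lies midway between the tips of the shut fingers; the grasp point (between the pads) lies 19 mm behind it; y points along the fingers, x is the direction in which the jaws open and shut, and the axes are right-handed (so a half turn about y gives the same grasp; the last joint's range is limited). The gripper opens to 88 mm and grips with 3 to 60 N. Pads are 18 mm wide; open, the fingers measure 123 mm over their backs; the gripper's body (75 mm by 187 mm) begins 45 mm behind the grasp point.
Start: joints at [0.898, 0.381, 1.297, -0, 1.464, -0.215], TCP at [0.243, 0.493, 0.239] pointing down, gripper open.
Joint ranges: [-3.11, 3.11], [-0.89, 2.33], [0.22, 2.48], [-1.42, 4.56], [0.17, 2.85], [-2.88, 2.88]. Speed limits (rad/s): [2.39, 2.39, 3.14, 3.14, 3.14, 3.14].

INTERFACE

Orientations are given as a unit quaternion [w, x, y, z].
In Python, from cell import get_state, grab_frame, close_job gives the robot as it stands.
- The arm moves only by the shell command python3 -m inch 'ROWS' [OPENING] [FORCE]. ROWS is JSON, a list of rows, each a list of 2 entries, a list of its own where there are three numbers: the shift along the tool's x, y, z in m, then the turn about the tool's y in degrees. A call has 1 to 20 rows; each row is the pose to reach, as a shift and turn from the pose commanded when the call began, along the tool's axes at that moment; what a row does not reach only later rows make up. A row lasts 1/8 s, in which the tool goes at most 62.5 mm and 10.7 degrees, less where a joint would pass 70% of its speed; a pose out of reach is approached as far as the arm can. A call with a gripper value outside its range is refused whole. OPENING is the closure, from 0 (fully open) to 1 (shut), set as the call begins (- or left out, the last holds). The fingers move at their own pace and stop on an object; FORCE is the grip in N (left out, the last holds). Time passes only in rows, so rows that repeat a pose let the fingers close. It gives the time, the measured TCP pose, the force and the opening at its end, in the units of the state.
- get_state(): the state, without advancing time (a new reading comes with each control period).
- grab_frame(name): name is "side" or "top" or "wrist"; returns a dict with "color" (384x512x3 uint8, red, green, blue), "K" (3x3 intrinsics, pixels), "dist" ([k1, k2, p1, p2, k3] as OpenCV has them; the pictures are not rectified), "extrinsics" (4x4, takes a point from world to camera coordinates). Camera axes: x right, y down, z forward; pixel columns grow to the right and rows downward; lengths in m; the calibration is good to about 2 mm. A picture is of the moment at which its call begins. There is no depth.
- close_job(): hands the job in, once; it reports no verdict.
The state is a dict: "clock": time; "qpos": joint angles; "qd": joint speeds; "joint_torque": joint torques, N m; "eef_pos": TCP position; "orientation": TCP orientation; "wrist_force": force on the tool from outside, world axes, zero at the start; "moment": the same for the moment, N m; "finger_gap": finger opening in m.
Only numpy, scipy, OpenCV 4.12 (cv2) and the standard library are available. Lean on these libraries where they do the work, as an engineer would, in place of code of your own. Each camera call takes 0.05 s, during which the arm holds its last target.

TASK

Press the cam clamp lever at the foot of the channel bracket fully down. Then reach down from above into the gap behind the bracket's front flange, grip the hidden hex head of the bolt, turn it until the spanner on the nut in front has been raised from the brass nipple to level, and finish still holding the head so that the bolt cannot turn back. Do not touch the spanner with the robot, and leave the brass nipple and the two screwdrivers where they lie.

Things in the scene. Friction and masses are not known exactly. Their poses are not given: they have to be found in the camera images.
- bracket: Fixed base plate 100x150x10 mm (y -50 to 100) with a channel bracket. Origin on the bench under the channel's middle; x from front to back flange, y left along the flanges, z up. Flanges 6 mm thick, y -35 to 35, at x -29 to -23 (front) and 23 to 29 (back), tops at z 109; the 46 mm gap is open above and at both sides, floor at z 16. A bolt passes through the front flange along x at y 0, z 85.
- bolt_head: Steel hex head in the gap, 24 mm across flats, 28 across corners, 14 thick along x, joined to the front flange by a sleeve 18 mm in diameter, 12 long. Origin at its centre, (-4, 0, 85) mm in the bracket's frame. Turns about x (the bracket's x); two flats face its own +y and -y, upright when the spanner is level. Roll relative to the bracket starts about +0.25 to +0.45 rad: flats' tops lean to -y.
- spanner: Dark steel open-ended spanner on the nut in front of the front flange, 8 mm thick, handle 18 mm wide, end 139 mm from the bolt axis, pointing to the bracket's -y (right). Origin on the bolt axis, 33 mm before the head's; its -y runs along the handle. Turns with the bolt head (0.015 rad play); droops onto the nipple (positive roll) by its weight, about 0.08 N m, and falls back when let go.
- clamp_lever (a joint): Angle of the cam clamp lever (rad): 0 fully down (level), positive raised; starts 0.5 to 0.85, stays where left (stiff, 0.07 N m). Hinge along the bracket's x at (0, 58, 30) mm in the bracket's frame; when down it points along the bracket's +y (left), ends 70 mm from the hinge, and its grip's upper face is at z 38.
- lever_grip (a point): Point on the upper face of the lever's black grip (24 mm wide, 12 mm thick, 40 mm long), 50 mm from the hinge. Its y axis runs outward along the lever.
- nipple: Brass pipe nipple, 32 x 36 x 38 mm (tall), standing upright and loose on the bench to the right of the bracket under the spanner's handle, which rests on its top. Origin at the centre of its underside.
- flat_driver: Bystander: flat screwdriver with orange handle, 189 mm long, on the bench.
- cross_driver: Bystander: cross-head screwdriver with red handle, 209 mm long, on the bench.

How it is judged:
By the outcome, as a careful person would: the job done as asked, in the order asked, and still so for the second after the job is handed in, while the arm keeps its last pose, push and grip.
It also fails if it takes over 48 s, if anything falls off the work surface, if the arm or the gripper's body presses on something with over 40 N, if the wrist force passes 120 N, or if a joint passes its speed limit or range.

## Working session

There is one attempt and no reset: what is moved stays moved. The work goes in short steps, Python scripts to look and compute and a shell command to move; the robot and the scene stay as the last step left them, time stands still between calls to the robot, and variables do not carry over. Pictures are saved under pics/ and viewed, and the job is handed in when it is done.

```bash
ls; mkdir -p pics; python3 - <<'E'
from cell import *
import cv2
s=get_state()
for k,v in s.items(): print(k,v)
for n in ("side","top","wrist"):
    f=grab_frame(n); cv2.imwrite(f"pics/{n}0.png",f["color"][:,:,::-1]); print(n,f["K"],f["dist"],f["extrinsics"])
E
```

```text
pics
clock 0.0
qpos [ 8.97699184e-01  3.81179283e-01  1.29824451e+00  5.43027390e-06
  1.46358706e+00 -2.15320284e-01]
qd [ 0.00115451 -0.00012548 -0.00122088 -0.00023198  0.00039555 -0.00133168]
joint_torque [-8.37133030e-04 -4.37930310e+01 -2.24561852e+01  7.13172834e-02
  3.50950600e-02 -6.65037646e-05]
eef_pos [0.2429106  0.49314502 0.23815222]
orientation [-0.60024113  0.60057308  0.37303865 -0.37398494]
wrist_force [ 0.13230855 -0.42938533 -0.29808937]
moment [0.01606275 0.00028193 0.03951312]
finger_gap 0.0878401421035272
side [[421.5682959    0.         258.7622514 ]
 [  0.         421.5682959  199.15405219]
 [  0.           0.           1.        ]] [-0.04406447  0.          0.          0.          0.        ] [[ 0.05169169 -0.99858542 -0.01245489 -0.15570297]
 [-0.82913806 -0.03596201 -0.55788601  0.48448774]
 [ 0.55664894  0.0391649  -0.82982412  0.63939096]
 [ 0.          0.          0.          1.        ]]
top [[409.96779982   0.         254.81041401]
 [  0.         409.96779982 193.44098475]
 [  0.           0.           1.        ]] [0.00039928 0.         0.         0.         0.        ] [[-0.00610614 -0.9993344  -0.03596482 -0.11648099]
 [-0.99228213  0.01050962 -0.12355452  0.57025339]
 [ 0.12385026  0.03493281 -0.99168584  0.8688139 ]
 [ 0.          0.          0.          1.        ]]
wrist [[304.00844888   0.         262.28063786]
 [  0.         304.00844888 191.76589828]
 [  0.           0.           1.        ]] [-0.00212738  0.          0.          0.          0.        ] [[ 0.44167894  0.8971709  -0.00202464 -0.54940034]
 [ 0.86708193 -0.42628435  0.25778011 -0.03507183]
 [ 0.23040974 -0.11561157 -0.96620149  0.38895036]
 [ 0.          0.          0.          1.        ]]
```

View pics/side0.png

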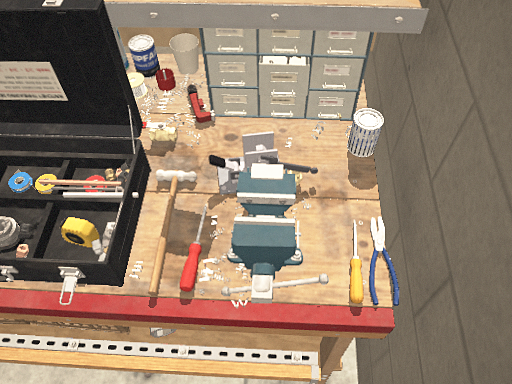

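View pics/top0.png

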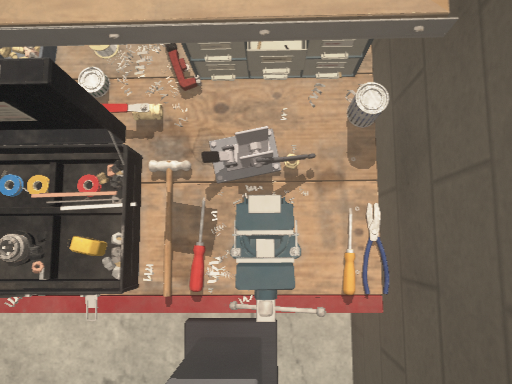

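View pics/wrist0.png

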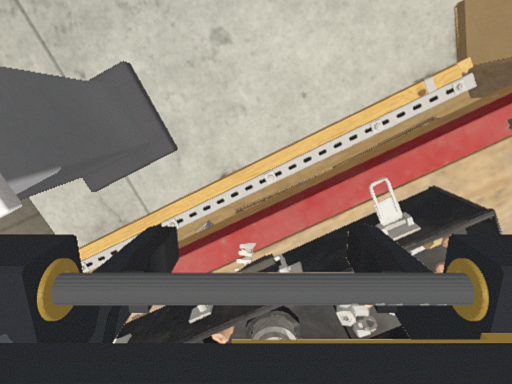

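The side and top views show the bracket behind the vice, around top px (245,153), with the lever to the left and the spanner to the right. I'll zoom in.

```bash
python3 - <<'E'
import cv2
a=cv2.imread("pics/top0.png")[115:195,195:325]; cv2.imwrite("pics/topz.png",cv2.resize(a,None,fx=6,fy=6,interpolation=cv2.INTER_CUBIC))
a=cv2.imread("pics/side0.png")[120:210,195:325]; cv2.imwrite("pics/sidez.png",cv2.resize(a,None,fx=6,fy=6,interpolation=cv2.INTER_CUBIC))
E
```

```text
(no output)
```

View pics/topz.png

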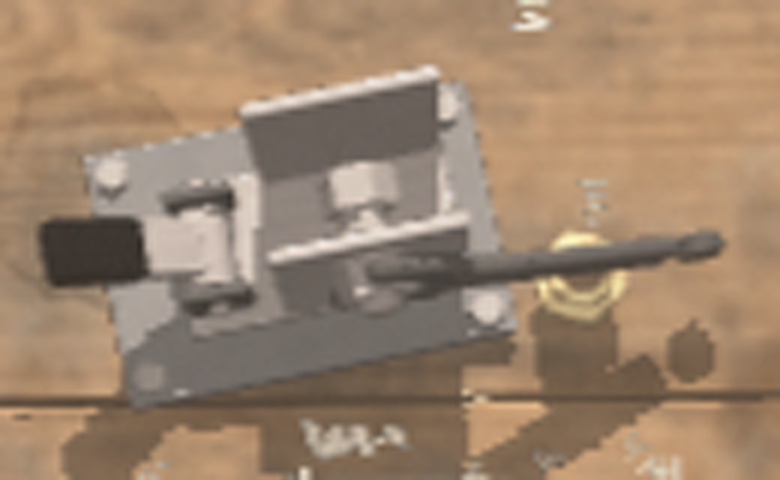

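View pics/sidez.png

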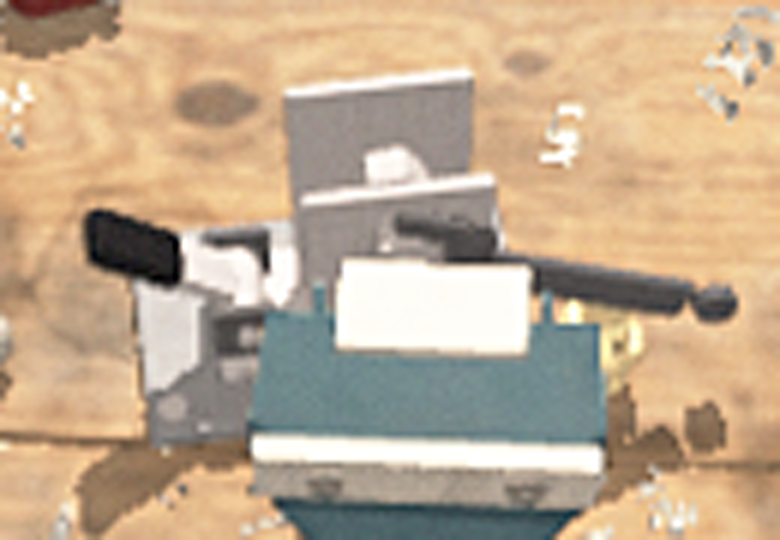

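```bash
cat > h.py <<'E'
import numpy as np,cv2
from cell import *
def ray(f,u,v):
    p=cv2.undistortPoints(np.array([[[u,v]]],float),f["K"],f["dist"])[0,0]
    E=f["extrinsics"];R=E[:3,:3];t=E[:3,3]
    return -R.T@t, R.T@np.array([p[0],p[1],1])
def onz(f,u,v,z):
    o,d=ray(f,u,v); return o+d*(z-o[2])/d[2]
def proj(f,P):
    E=f["extrinsics"]; return cv2.projectPoints(np.atleast_2d(P).astype(float),cv2.Rodrigues(E[:3,:3])[0],E[:3,3],f["K"],f["dist"])[0][:,0]
E
python3 - <<'E'
from h import *
f=grab_frame("top");s=grab_frame("side")
T=lambda x,y,z:onz(f,(x+.5)/6-.5+195,(y+.5)/6-.5+115,z)
S=lambda x,y,z:onz(s,(x+.5)/6-.5+195,(y+.5)/6-.5+120,z)
C=[T(85,157,.01),T(135,405,.01),T(515,328,.01),T(465,82,.01)]
for c in C: print(c.round(4))
L=lambda i,j:np.linalg.norm(C[i]-C[j]).round(4)
print("sides",L(0,1),L(1,2),L(2,3),L(3,0))
m=np.mean(C,0)
d=(C[0]-C[3])+(C[1]-C[2]); yaw1=np.arctan2(-d[0],d[1])
e=(C[0]-C[1])+(C[3]-C[2]); yaw2=np.arctan2(e[1],e[0]); print("yaw",yaw1,yaw2)
yaw=(yaw1+yaw2)/2
ey=np.array([-np.sin(yaw),np.cos(yaw),0]);ex=np.array([np.cos(yaw),np.sin(yaw),0])
print("origin from plate",m-.025*ey)
F=[T(270,258,.109),T(468,217,.109),T(243,108,.109),T(438,72,.109)]
print("top flanges",[p.round(4) for p in F],np.linalg.norm(F[0]-F[1]),np.mean(F,0))
F2=[S(300,198,.109),S(495,180,.109),S(286,92,.109),S(472,74,.109)]
print("side flanges",[p.round(4) for p in F2],np.linalg.norm(F2[0]-F2[1]),np.mean(F2,0))
for A in (F,F2):
    d=A[0]-A[1]+A[2]-A[3]; print("yaw",np.arctan2(-d[0],d[1]), "gap",np.dot((A[2]+A[3]-A[0]-A[1])/2,ex))
E
```

```text
[ 0.6956 -0.015   0.01  ]
[ 0.5991 -0.0348  0.01  ]
[ 0.6269 -0.1789  0.01  ]
[ 0.7228 -0.1611  0.01  ]
sides 0.0985 0.1468 0.0976 0.1486
yaw 0.18719691741794964 0.19288921546757049
origin from plate [ 0.66582361 -0.12198048  0.01      ]
top flanges [array([ 0.6338, -0.0933,  0.109 ]), array([ 0.6471, -0.1607,  0.109 ]), array([ 0.6863, -0.0841,  0.109 ]), array([ 0.6979, -0.151 ,  0.109 ])] 0.06867543433621942 [ 0.66626572 -0.12225992  0.109     ]
side flanges [array([ 0.6349, -0.0941,  0.109 ]), array([ 0.6461, -0.1631,  0.109 ]), array([ 0.6852, -0.0854,  0.109 ]), array([ 0.6969, -0.1533,  0.109 ])] 0.06990386555392743 [ 0.66578101 -0.12398838  0.109     ]
yaw 0.1828186551802458 gap 0.05250229484559798
yaw 0.16569975058286054 gap 0.05143510273672417
```

```bash
cat >> h.py <<'E'
yaw=0.184
EX=np.array([np.cos(yaw),np.sin(yaw),0]);EY=np.array([-np.sin(yaw),np.cos(yaw),0]);EZ=np.array([0,0,1.])
O=np.array([.6662,-.1226,0])
def B(x,y,z): return O+(x*EX+y*EY)/1000+z/1000*EZ
def tob(p): p=np.asarray(p)-O; return np.array([p@EX,p@EY,p[2]])*1000
def tri(f,a,s,b):
    o1,d1=ray(f,*a);o2,d2=ray(s,*b)
    k=np.linalg.lstsq(np.c_[d1,-d2],o2-o1,rcond=None)[0]
    p,q=o1+k[0]*d1,o2+k[1]*d2; return (p+q)/2,np.linalg.norm(p-q)
E
python3 - <<'E'
from h import *
from scipy.spatial.transform import Rotation as R
f=grab_frame("top");s=grab_frame("side")
t=lambda x,y:((x+.5)/6-.5+195,(y+.5)/6-.5+115)
S=lambda x,y:((x+.5)/6-.5+195,(y+.5)/6-.5+120)
q=get_state()["orientation"];M=R.from_quat([q[1],q[2],q[3],q[0]]).as_matrix();print("tool axes cols\n",M.round(3))
for n,a,b in [("grip inner-front corner",t(148,284),S(178,284)),("grip outer front",t(50,286),S(95,255)),("grip outer back",t(40,222),S(92,210)),("grip inner back",t(140,218),S(182,240)),("spanner end",t(705,243),S(715,300)),("grip center",t(92,252),S(135,247))]:
    p,e=tri(f,a,s,b); print(n,tob(p).round(1),e.round(4))
# vice rear pad corners top(orig px) vs side
for n,a,b in [("vice pad L",(248,211),(251,177.)),("vice pad far L",(249,196),(252,164)),("vice pad R",(281,211),(284,177)),("far R",(280,196),(283,164))]:
    p,e=tri(f,a,s,b); print(n,p.round(3),e.round(4))
for z in (.05,.12):print("vice left edge",onz(f,232,255,z),onz(f,237,205,z),"red driver top",onz(f,203,198,.0))
print("head proj",proj(f,[B(-4,0,97)]),proj(s,[B(-4,0,97)]))
for th in (.5,.6,.7,.8):
    c,sn=np.cos(th),np.sin(th)
    g=lambda r,h,x:B(x,58+r*c-h*sn,30+r*sn+h*c)
    P=[g(30,8,-12),g(70,8,-12),g(70,8,12),g(30,8,12)]
    print(th,((proj(f,P)-[195,115]+.5)*6).round(0).tolist(),((proj(s,P)-[195,120]+.5)*6).round(0).tolist())
E
```

```text
tool axes cols
 [[ 0.442 -0.    -0.897]
 [ 0.897 -0.     0.442]
 [-0.    -1.     0.   ]]
grip inner-front corner [-15.2  81.2  55.3] 0.001
grip outer front [-14.2 111.8  77. ] 0.0047
grip outer back [ 10.  111.6  73.9] 0.0047
grip inner back [10.6 79.  49.7] 0.0033
spanner end [ -35.9 -121.4   35.1] 0.0001
grip center [-1.8 96.8 63.8] 0.0037
vice pad L [ 0.519 -0.115  0.178] 0.0033
vice pad far L [ 0.546 -0.117  0.182] 0.0015
vice pad R [ 0.518 -0.176  0.183] 0.0035
far R [ 0.545 -0.174  0.187] 0.0026
vice left edge [ 0.43594051 -0.07254533  0.05      ] [ 0.54247696 -0.08326455  0.05      ] red driver top [ 0.56415576 -0.00130523  0.        ]
vice left edge [ 0.4376627  -0.07894055  0.12      ] [ 0.53570399 -0.08880502  0.12      ] red driver top [ 0.56415576 -0.00130523  0.        ]
head proj [[254.44220762 145.13954752]] [[258.98141655 146.96693971]]
0.5 [[151.0, 278.0], [48.0, 286.0], [37.0, 221.0], [140.0, 214.0]] [[179.0, 284.0], [80.0, 262.0], [76.0, 213.0], [174.0, 235.0]]
0.6 [[157.0, 275.0], [58.0, 280.0], [46.0, 215.0], [145.0, 212.0]] [[185.0, 280.0], [90.0, 252.0], [86.0, 202.0], [179.0, 231.0]]
0.7 [[163.0, 273.0], [69.0, 275.0], [57.0, 209.0], [151.0, 209.0]] [[191.0, 276.0], [102.0, 241.0], [98.0, 192.0], [185.0, 227.0]]
0.8 [[169.0, 271.0], [82.0, 269.0], [70.0, 203.0], [158.0, 207.0]] [[197.0, 272.0], [115.0, 232.0], [111.0, 182.0], [192.0, 223.0]]
```

Measured: bracket origin ≈ (0.666, -0.123) with yaw 0.184. The two views agree to 2 mm, and the plate and flange sizes match. The lever is at about 0.55 rad and the vice top at z ≈ 0.18. Next I'll work out shifts for the approach.

```bash
cat >> h.py <<'E'
from scipy.spatial.transform import Rotation as Rn
def shift(p,head=None,s=None):
    s=s or get_state(); q=s["orientation"]; M=Rn.from_quat([q[1],q[2],q[3],q[0]]).as_matrix()
    d=M.T@(np.asarray(p)-s["eef_pos"]); hd=np.degrees(np.arctan2(M[1,0],M[0,0]))
    return (d*1000).round(1), None if head is None else round(hd-head,2)
E
python3 - <<'E'
from h import *
h=np.degrees(yaw)
for p in ([.40,.15,.29],[.50,.0,.29],B(0,106,120),B(0,106,38)): print(np.round(p,3),shift(p,h))
E
```

```text
[0.4  0.15 0.29] (array([-238.6,  -51.3, -292.5]), np.float64(53.23))
[0.5  0.   0.29] (array([-328.9,  -51.3, -448.5]), np.float64(53.23))
[ 0.647 -0.018  0.12 ] (array([-280.5,  118.6, -588.4]), np.float64(53.23))
[ 0.647 -0.018  0.038] (array([-280.5,  200.6, -588.4]), np.float64(53.23))
```

```bash
python3 -m inch '[[[-0.030,-0.020,-0.036],0],[[-0.065,-0.035,-0.080],0],[[-0.100,-0.050,-0.124],5],[[-0.135,-0.051,-0.168],10],[[-0.170,-0.051,-0.212],15],[[-0.205,-0.051,-0.254],20],[[-0.239,-0.051,-0.293],25],[[-0.262,-0.051,-0.332],30],[[-0.285,-0.051,-0.371],35],[[-0.308,-0.051,-0.410],40],[[-0.329,-0.051,-0.449],45],[[-0.320,-0.045,-0.485],50],[[-0.310,-0.030,-0.520],53.2],[[-0.300,0,-0.550],53.2],[[-0.288,0.035,-0.575],53.2],[[-0.2805,0.070,-0.5884],53.2],[[-0.2805,0.085,-0.5884],53.2],[[-0.2805,0.085,-0.5884],53.2]]' 1 20
python3 - <<'E'
from h import *
s=get_state();print(tob(s["eef_pos"]),shift(B(0,106,38),np.degrees(yaw)),s["wrist_force"],s["qpos"])
for n in ("side","top"):
    f=grab_frame(n); cv2.imwrite(f"pics/{n}1.png",f["color"][:,:,::-1])
E
```

```text
clock: 2.6
eef_pos: [0.6463, -0.0183, 0.1535]
orientation: [0.704, -0.704, -0.065, 0.066]
wrist_force: [0.1, -0.0, 0.6]
finger_gap: 0.0006
[ -0.49265709 106.19923178 153.5175365 ] (array([  0.6, 115.5,  -0.3]), np.float64(0.03)) [ 0.07423548 -0.010585    0.60283273] [-2.11019390e-01  6.15159536e-01  1.13872718e+00 -3.74761240e-05
  1.38914221e+00 -3.95505074e-01]
```

View pics/side1.png

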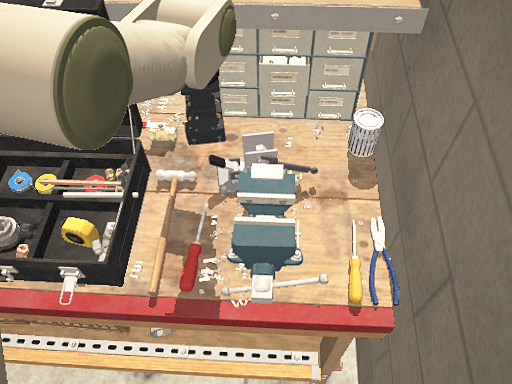

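The gripper (px ~205,115) is above the lever and clear of the vice and flanges. Pressing down.

```bash
python3 -m inch '[[[0,0.035,0],0],[[0,0.065,0],0],[[0,0.078,0],0],[[0,0.088,0],0],[[0,0.098,0],0],[[0,0.107,0],0],[[0,0.113,0],0],[[0,0.1165,0],0],[[0,0.1165,0],0]]' 
python3 - <<'E'
from h import *
s=get_state();print(tob(s["eef_pos"]),s["wrist_force"])
for n in ("side","top"):
    f=grab_frame(n); cv2.imwrite(f"pics/{n}2.png",cv2.resize(f["color"][90:220,150:330,::-1],None,fx=4,fy=4))
E
```

```text
clock: 3.82
eef_pos: [0.6469, -0.0183, 0.0383]
orientation: [-0.704, 0.704, 0.065, -0.065]
wrist_force: [-3.6, 0.7, 9.7]
finger_gap: 0.0008
[  0.12837419 106.08847633  38.31304064] [-3.59707569  0.74846732  9.71468581]
```

View pics/side2.png

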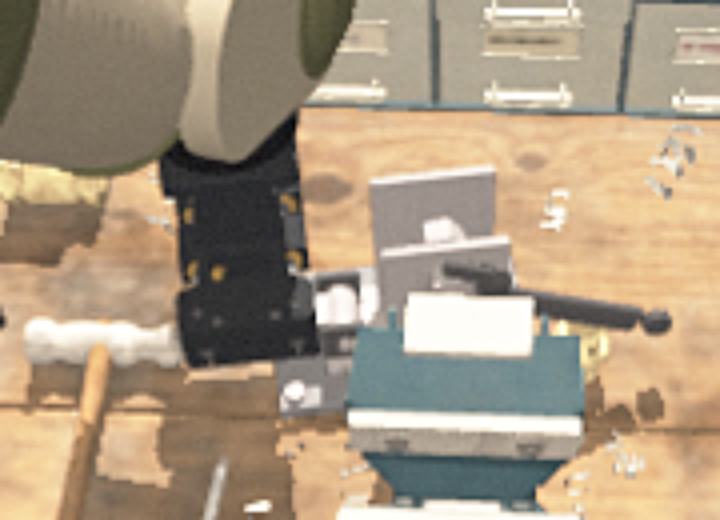

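Force built to 9.7 N at z = 38.3 mm, where the lever's end stop should be. I'll press slightly more, then retreat, turn the jaws and move above the gap.

```bash
python3 -m inch '[[[0,0.002,0],0],[[0,0.002,0],0],[[0,0.002,0],0]]'; python3 -m inch '[[[0,-0.02,0],0],[[0,-0.07,0],0],[[0,-0.125,0],-5],[[0,-0.15,0],-15]]' 0
python3 - <<'E'
from h import *
print(shift(B(-3,0,190),np.degrees(yaw)+90),shift(B(-3,0,66)))
f=grab_frame("side"); cv2.imwrite("pics/side3.png",cv2.resize(f["color"][90:220,150:330,::-1],None,fx=4,fy=4))
f=grab_frame("top"); cv2.imwrite("pics/top3.png",cv2.resize(f["color"][90:220,150:330,::-1],None,fx=4,fy=4))
E
```

```text
clock: 4.3
eef_pos: [0.647, -0.0182, 0.038]
orientation: [-0.704, 0.704, 0.066, -0.065]
wrist_force: [-8.2, 2.4, 19.3]
finger_gap: 0.0005
clock: 4.8
eef_pos: [0.6476, -0.0186, 0.1887]
orientation: [-0.688, 0.69, 0.16, -0.157]
wrist_force: [0.5, 0.2, 1.0]
finger_gap: 0.0383
(array([ -31.5,   -1.1, -101. ]), np.float64(-74.7)) (array([ -32. ,  122.9, -100.6]), None)
```

View pics/side3.png

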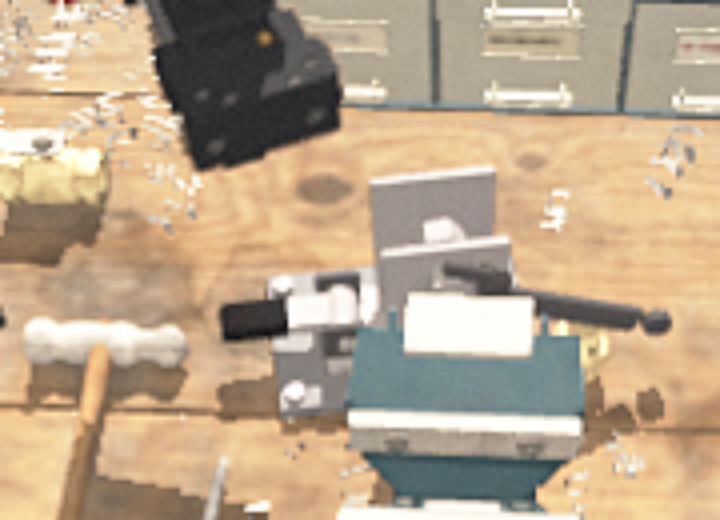

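The lever is now level: black grip at px ~(255,320), in line with the plate. Next, above the gap.

```bash
python3 -m inch '[[[-0.005,-0.002,-0.015],-10],[[-0.012,-0.002,-0.040],-20],[[-0.020,-0.001,-0.065],-30],[[-0.027,-0.001,-0.090],-40],[[-0.0315,-0.001,-0.101],-50],[[-0.0315,-0.001,-0.101],-60],[[-0.0315,-0.001,-0.101],-70],[[-0.0315,-0.001,-0.101],-74.7],[[-0.0315,-0.001,-0.101],-74.7]]' 0.35 20
python3 - <<'E'
from h import *
s=get_state();print(tob(s["eef_pos"]),shift(B(-3,0,66),np.degrees(yaw)+90),s["qpos"])
for n in ("side","top","wrist"):
    f=grab_frame(n); cv2.imwrite(f"pics/{n}4.png",f["color"][:,:,::-1])
    print(n,proj(f,[B(-4,0,85),B(-26,35,109),B(-26,-35,109),B(26,35,109),B(26,-35,109)]).round(0).tolist())
E
```

```text
clock: 6.02
eef_pos: [0.6617, -0.123, 0.1844]
orientation: [0.455, -0.453, -0.542, 0.542]
wrist_force: [0.1, 0.2, -0.3]
finger_gap: 0.0573
[ -4.48673596   0.45786383 184.40481737] (array([ -0.6, 118.4,  -1.8]), np.float64(-0.5)) [-3.59189538e-01  6.39180270e-01  9.99885704e-01 -9.34174114e-05
  1.50514289e+00 -2.10531106e+00]
side [[259.0, 151.0], [244.0, 153.0], [276.0, 149.0], [241.0, 135.0], [273.0, 131.0]]
top [[255.0, 147.0], [239.0, 157.0], [273.0, 151.0], [235.0, 133.0], [268.0, 126.0]]
wrist [[261.0, 193.0], [308.0, 173.0], [214.0, 174.0], [306.0, 238.0], [217.0, 238.0]]
```

View pics/side4.png

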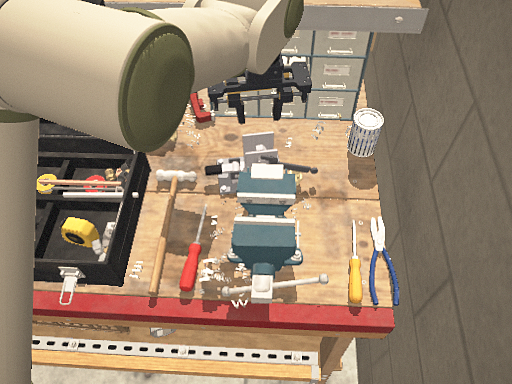

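View pics/wrist4.png

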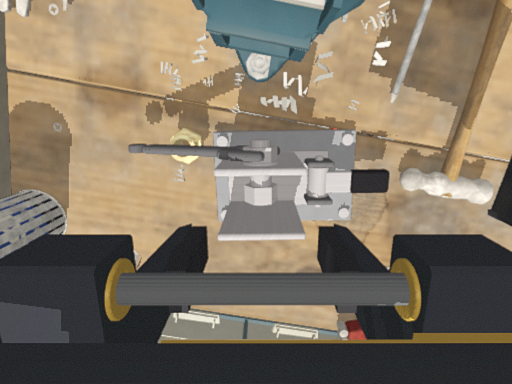

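Wrist view: the hex head at px (259,190) and the flange tops match the predicted positions within about 2 px. Descending straight down into the gap.

```bash
python3 -m inch '[[[-0.0005,0.030,-0.0015],-0.5],[[-0.0005,0.065,-0.0015],-0.5],[[-0.0005,0.085,-0.0015],-0.5],[[-0.0005,0.100,-0.0015],-0.5],[[-0.0005,0.110,-0.0015],-0.5],[[-0.0005,0.1175,-0.0015],-0.5],[[-0.0005,0.1175,-0.0015],-0.5]]'
python3 - <<'E'
from h import *
s=get_state();print(tob(s["eef_pos"]),s["wrist_force"])
for n in ("side","top","wrist"):
    f=grab_frame(n); c=f["color"][:,:,::-1]
    if n!="wrist": c=cv2.resize(c[90:220,150:330],None,fx=4,fy=4)
    cv2.imwrite(f"pics/{n}5.png",c)
E
```

```text
clock: 7.05
eef_pos: [0.6636, -0.1233, 0.0686]
orientation: [0.451, -0.451, -0.545, 0.545]
wrist_force: [0.8, 0.6, -0.1]
finger_gap: 0.0575
[-2.65167924 -0.17685473 68.58764268] [ 0.81474663  0.57682897 -0.10102247]
```

View pics/side5.png

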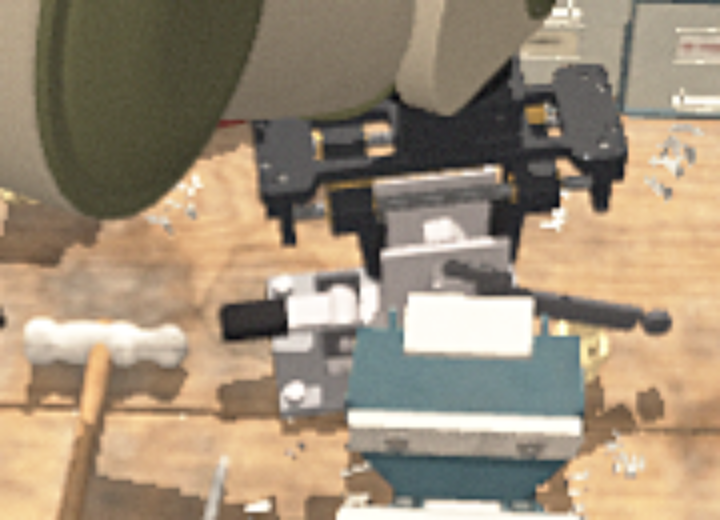

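View pics/wrist5.png

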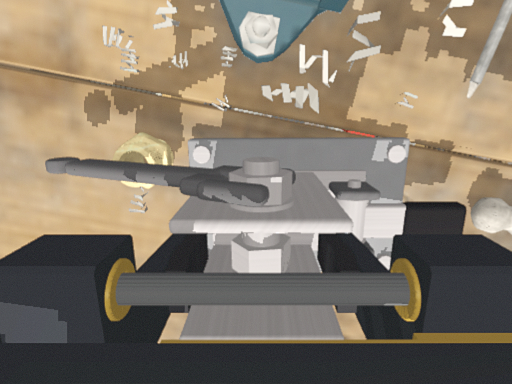

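Fingers straddle the head (wrist px ~260,250) inside the gap, no contact force. Closing.

```bash
python3 -m inch '[[[0,0.002,0],0],[[0,0.002,0],0],[[0,0.002,0],0],[[0,0.002,0],0],[[0,0.002,0],0],[[0,0.002,0],0],[[0,0.002,0],0],[[0,0.002,0],0]]' 1 60
python3 - <<'E'
from h import *
s=get_state();print(tob(s["eef_pos"]),s["wrist_force"],s["moment"],s["finger_gap"])
for n in ("side","wrist"):
    f=grab_frame(n); c=f["color"][:,:,::-1]
    if n!="wrist": c=cv2.resize(c[90:220,150:330],None,fx=4,fy=4)
    cv2.imwrite(f"pics/{n}6.png",c)
E
```

```text
clock: 8.2
eef_pos: [0.6638, -0.1239, 0.0667]
orientation: [0.451, -0.451, -0.545, 0.545]
wrist_force: [2.6, -5.0, -2.7]
finger_gap: 0.0239
[-2.58508812 -0.81274338 66.69111602] [ 2.57143762 -5.00621566 -2.67033961] [-0.70361813 -0.26624935  0.0067406 ] 0.023859425987626453
```

View pics/side6.png

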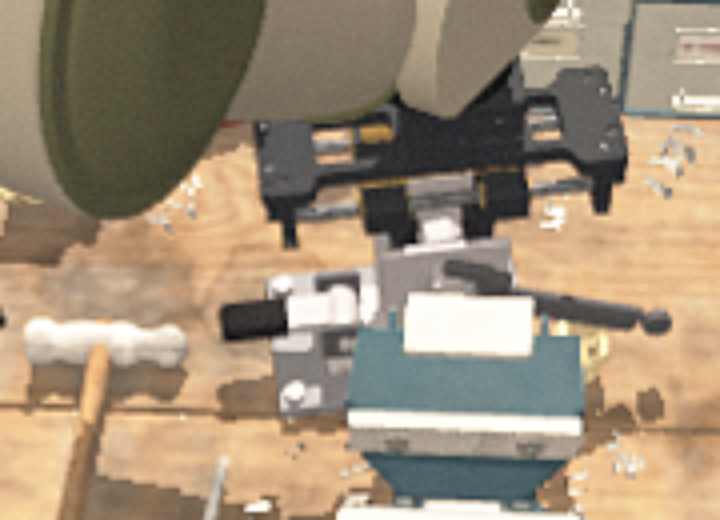

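View pics/wrist6.png

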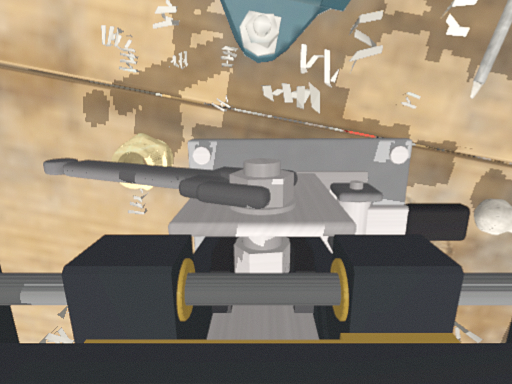

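Gap 23.9 mm matches the flats (24 mm), but the spanner tip has not moved (side px ~655,320). Zooming in on both wrist pictures.

```bash
python3 - <<'E'
import cv2,numpy as np
a=cv2.imread("pics/wrist5.png")[140:320,30:360];b=cv2.imread("pics/wrist6.png")[140:320,30:360]
cv2.imwrite("pics/cmp.png",cv2.resize(np.vstack([a,b]),None,fx=1.65,fy=1.65,interpolation=cv2.INTER_CUBIC))
a=cv2.imread("pics/wrist5.png")[220:290,210:320];b=cv2.imread("pics/wrist6.png")[220:290,210:320]
cv2.imwrite("pics/cmp2.png",cv2.resize(np.vstack([a,b]),None,fx=4,fy=4,interpolation=cv2.INTER_CUBIC))
E
```

```text
(no output)
```

View pics/cmp.png

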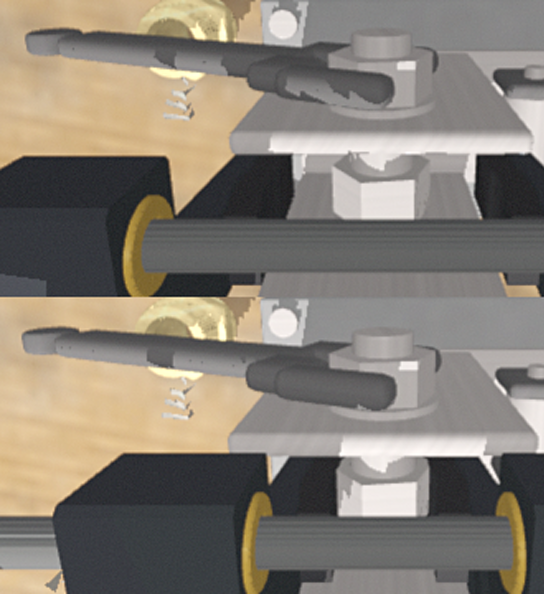

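View pics/cmp2.png

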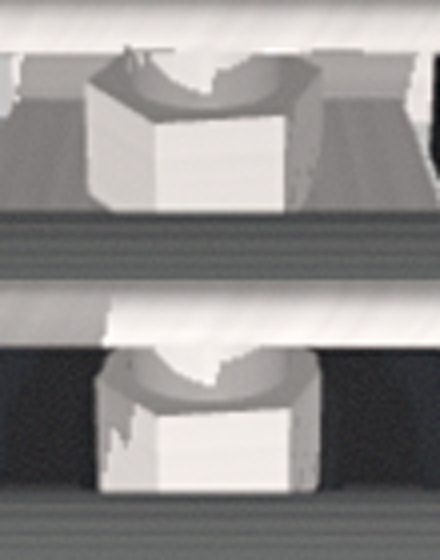

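The pads seem to bite into the rolled corners and friction is holding the head; the spanner is still drooped at about 0.39 rad. I'll check whether it creeps, with a small sideways bias to +y plus lift so the -y pad drags its side up.

```bash
python3 -m inch '[[[0,0,0],0],[[0,0,0],0],[[0,0,0],0],[[0,0,0],0]]'; python3 -m inch '[[[0.002,-0.001,0],0],[[0.003,-0.003,0],0],[[0.003,-0.004,0],0],[[0.003,-0.004,0],0]]'
cat > look.py <<'E'
import sys
from h import *
t=sys.argv[1]
s=get_state();print(tob(s["eef_pos"]).round(2),"F",s["wrist_force"].round(1),"brF",(s["wrist_force"]@EX).round(1),(s["wrist_force"]@EY).round(1),"gap",round(s["finger_gap"]*1000,2),"t",s["clock"])
o=[]
for n,c in (("side",(270,360,145,190)),("top",(270,360,130,175)),("wrist",(30,360,150,315))):
    f=grab_frame(n)["color"][:,:,::-1]; cv2.imwrite(f"pics/{n}_{t}.png",f)
    a=f[c[2]:c[3],c[0]:c[1]]; o.append(cv2.resize(a,(500,int(500*a.shape[0]/a.shape[1])),interpolation=cv2.INTER_CUBIC))
im=np.vstack(o); im=im if im.shape[0]<=600 else cv2.resize(im,None,fx=600/im.shape[0],fy=600/im.shape[0])
cv2.imwrite(f"pics/l_{t}.png",im)
E
python3 look.py a
```

```text
clock: 8.8
eef_pos: [0.6638, -0.1239, 0.0667]
orientation: [0.451, -0.451, -0.545, 0.545]
wrist_force: [1.3, -4.6, -2.1]
finger_gap: 0.0244
clock: 9.3
eef_pos: [0.6636, -0.1237, 0.067]
orientation: [0.45, -0.452, -0.543, 0.545]
wrist_force: [13.5, -18.9, -28.2]
finger_gap: 0.0239
[-2.73 -0.66 67.  ] F [ 13.5 -18.9 -28.2] brF 9.8 -21.1 gap 23.93 t 9.3
```

View pics/l_a.png

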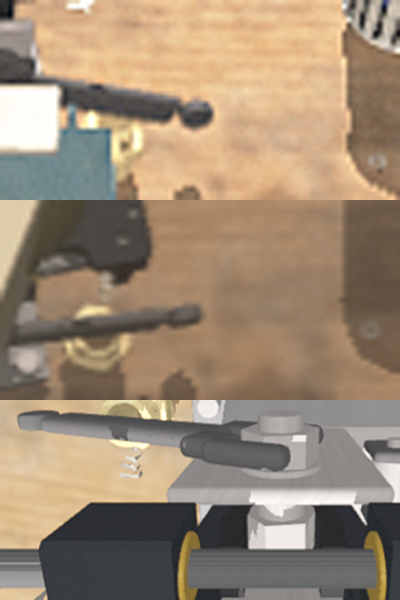

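The grip is jammed by friction: 28 N lift, head not turning. New plan: open slightly, lower, press only the right (-y) pad against the head, then drag it upward by friction.

```bash
python3 -m inch '[[[-0.001,0.002,0],0],[[-0.0025,0.006,0],0],[[-0.0025,0.010,0],0],[[-0.0025,0.010,0],0]]' 0.614 60; python3 look.py b;  python3 -m inch '[[[0.003,0,0],0],[[0.005,0,0],0],[[0.0065,0,0],0],[[0.0065,0,0],0]]'; python3 look.py c
```

```text
clock: 9.95
eef_pos: [0.6634, -0.1223, 0.0606]
orientation: [0.451, -0.451, -0.545, 0.545]
wrist_force: [-1.0, 0.5, -0.0]
finger_gap: 0.034
[-2.74  0.82 60.62] F [-1.   0.5 -0. ] brF -0.9 0.7 gap 33.99 t 9.95
clock: 10.6
eef_pos: [0.6629, -0.1189, 0.061]
orientation: [0.45, -0.453, -0.544, 0.545]
wrist_force: [2.3, -11.7, -2.4]
finger_gap: 0.0339
[-2.54  4.25 61.04] F [  2.3 -11.7  -2.4] brF 0.1 -11.9 gap 33.95 t 10.6
```

```bash
python3 -m inch '[[[0.001,-0.001,0],0],[[0.001,-0.003,0],0],[[0.0015,-0.005,0],0],[[0.002,-0.007,0],0],[[0.002,-0.009,0],0],[[0.0025,-0.010,0],0],[[0.0025,-0.010,0],0]]'; python3 look.py d
```

```text
clock: 11.62
eef_pos: [0.6631, -0.1197, 0.0706]
orientation: [0.448, -0.455, -0.543, 0.546]
wrist_force: [6.3, -24.0, -8.6]
finger_gap: 0.0344
[-2.55  3.47 70.61] F [  6.3 -24.   -8.6] brF 1.8 -24.7 gap 34.43 t 11.625
```

View pics/l_d.png

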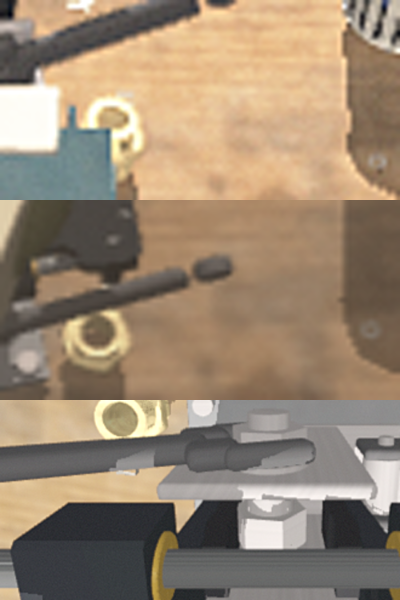

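The spanner lifted, but past level. Measuring the roll from the tip pixels.

```bash
cat > sp.py <<'E'
import sys
from h import *
# predicted handle centreline end at r=139 & 100 for rolls
for n in ("side","top"):
    f=grab_frame(n)
    for r in (-.6,-.45,-.3,-.15,0,.15,.39):
        P=[B(-37,-R*np.cos(r),85-R*np.sin(r)) for R in (139,100)]
        print(n,r,proj(f,P).round(0).tolist())
    cv2.imwrite(f"pics/sp_{n}_{sys.argv[1]}.png",cv2.resize(f["color"][100:200,220:370,::-1],None,fx=5,fy=5,interpolation=cv2.INTER_CUBIC))
E
python3 sp.py d
```

```text
side -0.6 [[317.0, 132.0], [300.0, 140.0]]
side -0.45 [[321.0, 137.0], [303.0, 144.0]]
side -0.3 [[323.0, 143.0], [305.0, 148.0]]
side -0.15 [[324.0, 149.0], [306.0, 153.0]]
side 0 [[324.0, 155.0], [306.0, 157.0]]
side 0.15 [[322.0, 161.0], [305.0, 161.0]]
side 0.39 [[317.0, 170.0], [302.0, 168.0]]
top -0.6 [[316.0, 142.0], [298.0, 148.0]]
top -0.45 [[320.0, 143.0], [302.0, 148.0]]
top -0.3 [[323.0, 145.0], [304.0, 150.0]]
top -0.15 [[323.0, 147.0], [305.0, 151.0]]
top 0 [[323.0, 149.0], [305.0, 152.0]]
top 0.15 [[321.0, 151.0], [303.0, 154.0]]
top 0.39 [[315.0, 155.0], [300.0, 157.0]]
```

View pics/sp_side_d.png

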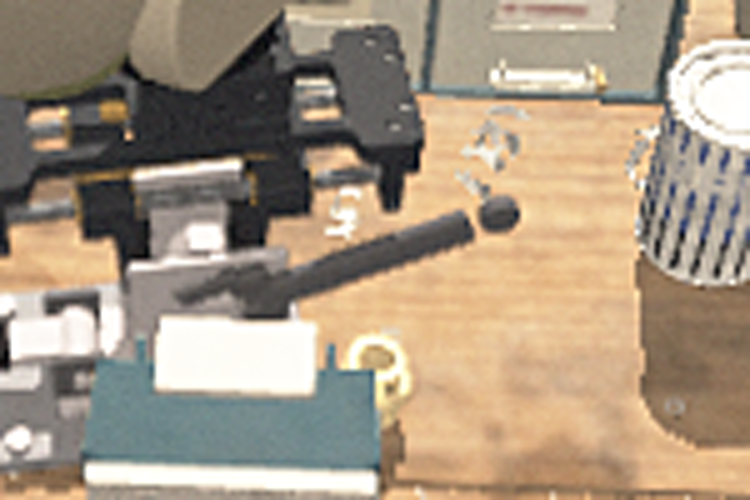

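End of handle at side px (324,142.4) gives roll ≈ -0.3, about 9.5 mm of no-slip travel. Lowering about 4.2 mm while still pushing.

```bash
python3 -m inch '[[[0,0.001,0],0],[[0,0.002,0],0],[[0,0.003,0],0],[[0,0.0042,0],0],[[0,0.0042,0],0]]'; python3 look.py e; python3 sp.py e >/dev/null
```

```text
clock: 12.5
eef_pos: [0.6628, -0.1186, 0.0657]
orientation: [0.449, -0.454, -0.543, 0.546]
wrist_force: [6.5, -21.2, -11.2]
finger_gap: 0.0337
[-2.62  4.57 65.73] F [  6.5 -21.2 -11.2] brF 2.5 -22.0 gap 33.7 t 12.5
```

View pics/sp_side_e.png

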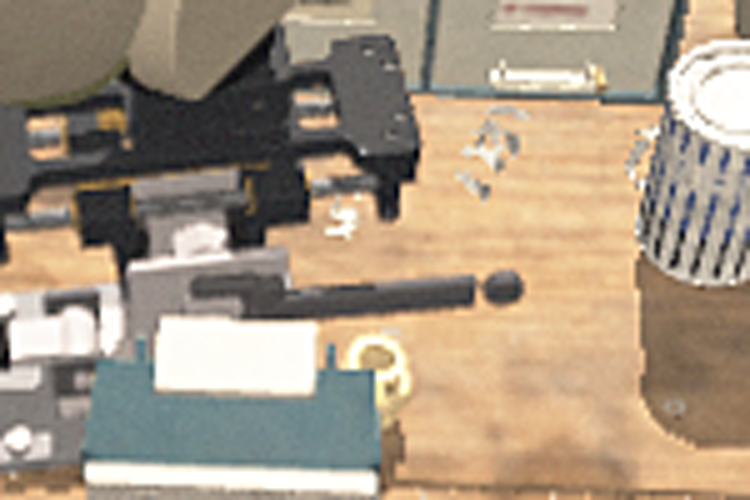

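View pics/l_e.png

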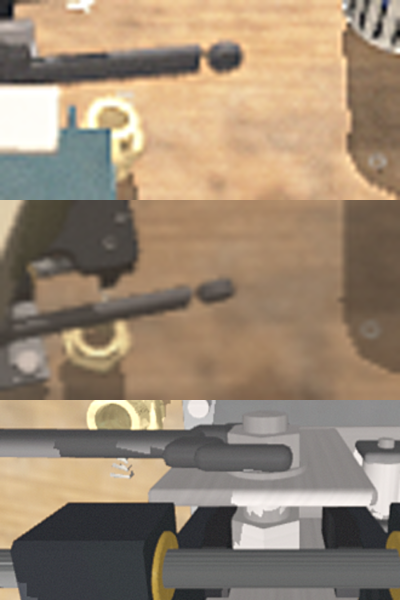

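Handle end at side px (324.6,157) against (324,155) predicted for level, so about +0.04 rad. Closing the other pad while relaxing the sideways push.

```bash
python3 -m inch '[[[-0.002,0,0],0],[[-0.005,0,0],0],[[-0.007,0,0],0],[[-0.009,0,0],0],[[-0.010,0,0],0],[[-0.010,0,0],0],[[-0.010,0,0],0]]' 1 60; python3 look.py g; python3 sp.py g >/dev/null
```

```text
clock: 13.62
eef_pos: [0.6637, -0.1238, 0.0658]
orientation: [0.451, -0.451, -0.545, 0.545]
wrist_force: [4.0, -3.9, -9.5]
finger_gap: 0.0226
[-2.67 -0.75 65.82] F [ 4.  -3.9 -9.5] brF 3.2 -4.6 gap 22.57 t 13.625
```

View pics/sp_side_g.png

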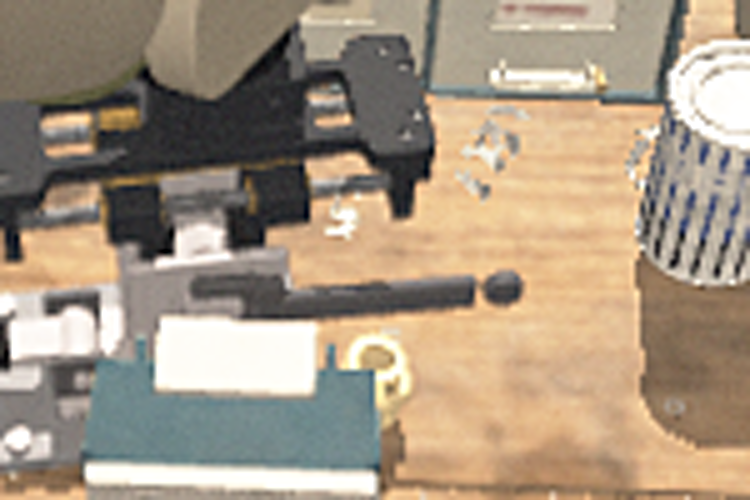

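View pics/wrist_g.png

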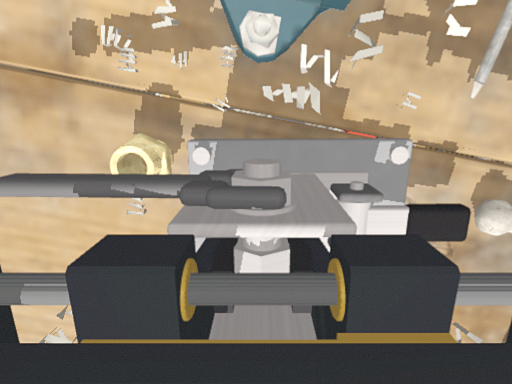

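Gripped, with the spanner close to level. Checking the roll more precisely using handle edges in the wrist and side views.

```bash
python3 - <<'E'
from h import *
for n in ("wrist","side"):
    f=grab_frame(n); a=f["color"]
    # handle corner edges: x -41..-33, half width 9 ; print edges for rolls at r=60..125
    for r in (-.05,0,.05,.1):
        for nm,x,w in (("top-front",-41,9),("top-back",-33,9),("bot-front",-41,-9)):
            P=[B(x,-R*np.cos(r)+w*np.sin(r),85-R*np.sin(r)+w*np.cos(r)) for R in (70,115)]
            print(n,r,nm,proj(f,P).round(1).tolist())
    c=a[150:220,0:300] if n=="wrist" else a[140:175,265:335]
    k=2.6 if n=="wrist" else 10
    cv2.imwrite(f"pics/hz_{n}.png",cv2.resize(c[:,:,::-1],None,fx=k,fy=k,interpolation=cv2.INTER_CUBIC))
E
```

```text
wrist -0.05 top-front [[81.3, 185.1], [-40.5, 186.0]]
wrist -0.05 top-back [[84.4, 204.9], [-35.3, 206.1]]
wrist -0.05 bot-front [[106.7, 175.5], [1.2, 176.1]]
wrist 0 top-front [[87.3, 183.0], [-25.9, 182.5]]
wrist 0 top-back [[90.1, 202.3], [-21.1, 201.8]]
wrist 0 bot-front [[109.4, 173.9], [10.4, 173.5]]
wrist 0.05 top-front [[93.4, 181.0], [-11.8, 179.4]]
wrist 0.05 top-back [[96.1, 199.8], [-7.4, 197.9]]
wrist 0.05 bot-front [[112.2, 172.4], [19.5, 171.1]]
wrist 0.1 top-front [[99.6, 179.2], [1.8, 176.5]]
wrist 0.1 top-back [[102.1, 197.5], [5.8, 194.3]]
wrist 0.1 bot-front [[115.3, 171.0], [28.4, 168.8]]
side -0.05 top-front [[293.7, 156.2], [314.3, 153.3]]
side -0.05 top-back [[293.0, 153.4], [313.5, 150.5]]
side -0.05 bot-front [[292.8, 161.5], [313.1, 158.6]]
side 0 top-front [[293.4, 157.3], [313.9, 155.0]]
side 0 top-back [[292.8, 154.5], [313.1, 152.2]]
side 0 bot-front [[293.0, 162.5], [313.1, 160.3]]
side 0.05 top-front [[293.1, 158.3], [313.4, 156.7]]
side 0.05 top-back [[292.4, 155.5], [312.6, 153.9]]
side 0.05 bot-front [[293.0, 163.5], [313.0, 161.9]]
side 0.1 top-front [[292.7, 159.4], [312.7, 158.5]]
side 0.1 top-back [[292.0, 156.6], [312.0, 155.7]]
side 0.1 bot-front [[293.0, 164.5], [312.8, 163.5]]
```

View pics/hz_side.png

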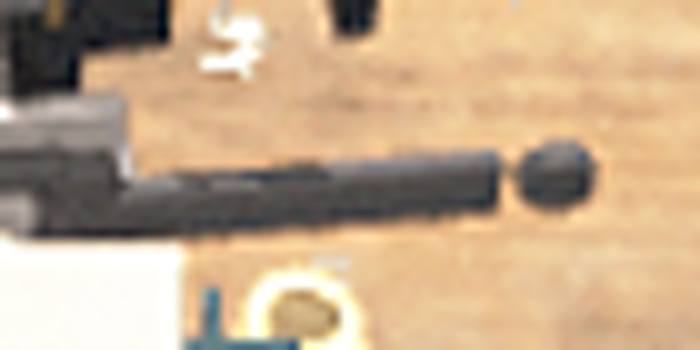

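View pics/hz_wrist.png

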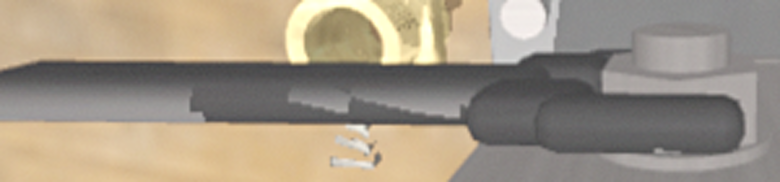

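Handle-edge slopes give a roll of about 0.0 to 0.03 rad, so the spanner is level within measurement and play. Last checks: does it hold over time, and have the nipple, drivers or lever moved?

```bash
python3 -m inch '[[[0,0,0],0],[[0,0,0],0],[[0,0,0],0],[[0,0,0],0],[[0,0,0],0],[[0,0,0],0],[[0,0,0],0],[[0,0,0],0]]'; python3 look.py h; python3 sp.py h>/dev/null; python3 - <<'E'
from h import *
for a,b in (("side0","side_h"),("top0","top_h")):
    A=cv2.imread(f"pics/{a}.png");Bm=cv2.imread(f"pics/{b}.png")
    d=cv2.absdiff(A,Bm).max(2)
    for nm,(x0,x1,y0,y1) in {"side":{"red":(180,210,200,292),"flat":(345,365,218,305)},"top":{"red":(188,210,195,292),"flat":(340,357,205,297)}}[a[:-1]].items(): print(a,nm,"max diff",d[y0:y1,x0:x1].max())
    for I in (A,Bm):
        H=cv2.cvtColor(I,cv2.COLOR_BGR2HSV)
        r=(slice(155,190),slice(280,320)) if "side" in a else (slice(148,172),slice(280,305))
        m=cv2.inRange(H[r],(22,70,150),(35,255,255));ys,xs=np.nonzero(m);print(len(xs),xs.min()+r[1].start,xs.max()+r[1].start,ys.max()+r[0].start)
E
```

```text
clock: 14.98
eef_pos: [0.6637, -0.1238, 0.0658]
orientation: [0.451, -0.451, -0.545, 0.545]
wrist_force: [4.4, -3.5, -10.0]
finger_gap: 0.0228
[-2.67 -0.74 65.82] F [  4.4  -3.5 -10. ] brF 3.7 -4.2 gap 22.82 t 14.975
side0 red max diff 102
side0 flat max diff 204
19 289 301 180
22 289 301 180
top0 red max diff 165
top0 flat max diff 36
9 285 298 163
8 285 297 163
```

View pics/sp_side_h.png

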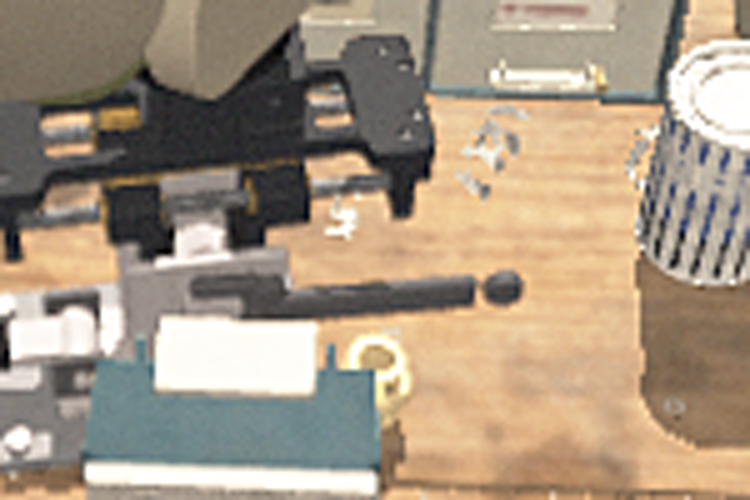

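View pics/side_h.png

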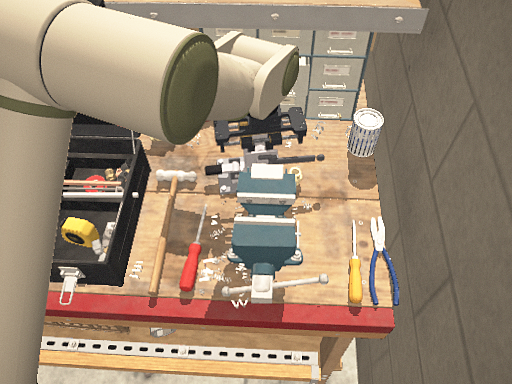

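View pics/top_h.png

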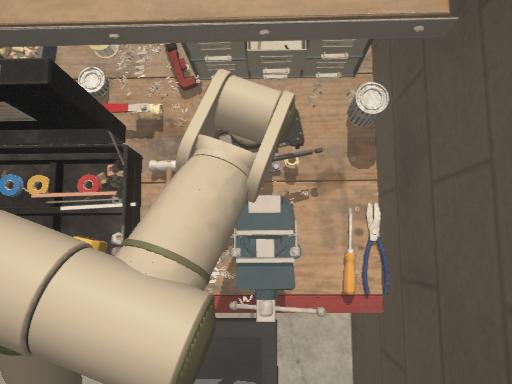

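Both drivers, the nipple and the lever are where they should be: red driver at side px (190,265), orange at (356,280), nipple at its starting pixels, lever level. The spanner hasn't moved for over a second. Handing in.

```bash
python3 -c "
from cell import *
print(close_job()); print(get_state()['finger_gap'],get_state()['clock'])"
```

```text
the job is handed in; nothing more can be done
None
the job is handed in; nothing more can be done
```

The lever is fully down, the spanner has been raised off the nipple to level, and the gripper is still holding the bolt head at a 60 N grip setting. The job was handed in at about 15 s on the robot's clock.

**Lever:** I pressed it with the shut fingers until it stopped at z = 38.0 mm under about 19 N. The pictures taken after the fingers lifted off show it level.

**Bolt head:** My first squeeze on the tilted head jammed on friction and did not turn it. I then opened the jaws slightly, pressed one pad on the head's right side and dragged it up. That took the spanner past level, to about -0.3 rad, so I lowered it back and closed both pads on the flats.

**Last checks:**
- **Spanner:** its roll measured between 0 and 0.03 rad from the handle edges. The side view of its tip alone suggested about 0.05 rad. It did not move for more than a second before hand-in.
- **Grip:** the finger gap read 22.8 mm on the 24 mm flats. The pads seem to give under load, so I could not confirm the flats are exactly flush.
- **Forces:** readings between moves stayed under about 37 N at the wrist.
- **Nipple and screwdrivers:** the nipple's pixels matched the first pictures to within 1 px. Both screwdrivers look unmoved by eye. The automatic picture comparison did flag differences around them: the arm hides the red one in the top view, and I put the rest down to edge noise and shadow.

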